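# Hold the gem tester on the round stone

## Task

Take the gem tester pen out of its wooden dock and, keeping it upright, touch its spring tip to the middle of the steel reference disc on that dock for about a second, so that the tip is pushed part way in. Then hold it with its tip on the middle of the flat top of the round stone, square to that sloping top, pressing gently so that the spring tip is about half way in, and finish while still holding it there. Leave the other two stones, the bead tray, the bead jar and the spatula alone.

Things in the scene. Friction and masses are not known exactly. Their poses are not given: they have to be found in the camera images.
- pen: The gem tester, a white pen-like probe, about 70 g, loose, standing upright tip down in its dock. z runs along the pen, away from the tip. Origin: on the axis at the shoulder, the lower end of the handle. Handle: rectangular bar 24 mm (x) by 20 mm (y), from z = 0 to +100 mm. Below it a grey cone nose, 13.6 mm wide at z = 0, 8.4 mm at z = -35 mm, then the thin copper tip to z = -47 mm.
- tip (a joint): How far the spring tip is pushed into the pen's nose, in m: 0 fully out, 0.010 fully in (hard stop; then only 2 mm stick out). The spring pushes back with about 1 N at the start of the travel, 2.5 N half way in and 4 N fully in.
- tip_end (a point): The end of the pen's round-ended copper tip, 5 mm thick, which sticks 12 mm out of the nose; on the axis, 47 mm below the pen's origin when fully out. It moves with the tip.
- dock: The pen's dock, a fixed bamboo block 64 mm (x) by 110 mm (y) by 60 mm high; origin at the centre of its underside, z up. The pen stands in a round 17 mm hole through it at (0, +28 mm), shoulder on the dock's top, nose and tip hanging free: pull it straight up 50 mm or more. Its yaw is the dock's; the reference disc is on its top at (0, -28 mm).
- ref_disc: The reference disc, bare steel, 26 mm across, 4 mm thick, fixed flat on the dock's top; origin at the centre of its underside, z up.
- ref_spot (a point): The middle of the reference disc's upper face, 64 mm above the table.
- stone_round: The round stone: dark purple, fixed, 26 mm across, 7 mm thick, with a flat polished top 20 mm across, lying on a sloping bamboo rest. Origin: centre of its underside. Its z axis is square to its flat top, 25 degrees from vertical, leaning towards the low front side of the rest. The only round one of the three stones.
- round_spot (a point): The middle of the round stone's flat top, about 40 mm above the table.
- rest_round: The round stone's rest, fixed: bamboo base 76 mm (x) by 62 mm (y) by 10 mm, with a board that slopes 25 degrees, low at its -x side, highest edge about 50 mm above the table. Origin: centre of the underside, z up.
- rest_square: A like rest carrying a square stone, 22 mm by 22 mm, of the same colour. Fixed; not to be touched.
- rest_oblong: A like rest carrying an oblong stone, 12 mm by 30 mm, of the same colour. Fixed; not to be touched.
- bead_tray: Cream open tray of beads, 100 by 100 by 30 mm high, loose. Origin: centre of the underside. To be left alone.
- bead_jar: Small amber jar with a white lid, 42 mm across, 59 mm high, loose, upright. Origin: centre of the underside. To be left alone.
- spatula: Thin steel bead spatula, 184 mm long, 9 mm thick handle with a flat 18 mm wide blade at its +x end, lying flat, loose. Origin: near its middle, on the table. To be left alone.
Not all that is in view belongs to the job. Of the things like the pen, leave any that is green or red; of the rest the smaller one is meant.

How it is judged (in metres and radians):
On the way, in this order (a step that is already met when the one before it is completed fails the run):
1. the upright pen's tip is pressed part way in on the middle of the reference disc (contact force between pen and ref_disc between 0.7 and 12 N and value of joint tip between 0.0015 and 0.0092 m and horizontal distance between tip_end and ref_spot below 0.01 m and angle between pen's own z axis and vertical below 0.2 rad), for 0.3 s.
2. then the tip is pressed gently on the middle of the round stone's flat top, pen square to it (contact force between pen and stone_round between 0.7 and 7 N and value of joint tip between 0.0015 and 0.0092 m and distance between tip_end and round_spot below 0.006 m and angle between the z axis of pen and the z axis of stone_round, either way round below 0.16 rad), for 0.3 s.
At the end, for the whole second after the job is handed in: The gripper still holds the pen; its tip end is within 6 mm of the middle of the round stone's top, its axis within 0.16 rad (9 degrees) of square to that top, the tip pushed in 1.5 to 9.2 mm, the push on the stone 0.7 to 7 N, and the pen at rest (all of step 2 and contact force between the fingers and pen above 1 N and linear speed of pen below 0.02 m/s); the arm keeps its last pose, push and grip.
It fails at once if the round stone is pushed harder than 15 N (contact force between anything else and stone_round above 15 N).
It fails at once if the reference disc is pushed harder than 25 N (contact force between anything else and ref_disc above 25 N).
It fails at once if one of the other two stones or its rest is touched (contact force between anything else and rest_square above 1 N or contact force between anything else and rest_oblong above 1 N).
It fails at once if the bead tray, jar or spatula is moved more than 20 mm (distance of any of bead_tray, bead_jar, spatula from where it was at the start of the episode above 0.02 m).
It also fails if it takes over 51 s, if anything falls off the work surface, if the arm or the gripper's body presses on something with over 40 N, if the wrist force passes 120 N, or if a joint passes its speed limit or range.

## Robot

A 7-joint arm with a two-finger parallel gripper is mounted at the origin on the work surface. World frame = base frame: x ahead of the robot, y to its left, z up, the work surface at z = 0. Lengths are in m, angles in degrees, forces in N, time in s.
With the tool pointing down it reaches from about 0.425 to 1.025 m from the base axis. Payload 9.4 kg.
Tool frame: the origin (TCP) lies midway between the tips of the shut fingers; the grasp point (between the pads) lies 19 mm behind it; z points along the fingers, y is the line along which they close (so a half turn about z gives the same grasp; the last joint's range is limited). The gripper opens to 85 mm and grips with 20 to 120 N. Pads are 22 mm wide; open, the fingers measure 114 mm over their backs; the gripper's body (76 mm by 85 mm) begins 54 mm behind the grasp point. The pads swing forward as they close: fully open they stand 13 mm farther back than shut.
Start: joints at [-4.395, 34.337, -0.143, 91.639, 0.103, 54.024, -4.572], TCP at [0.725, -0, 0.231] pointing down, gripper open.
Joint ranges: [-147.43, 147.43], [-19.82, 112.94], [-74.19, 73.91], [6.32, 146.72], [-59.91, 239.91], [6.04, 106.73], [-150.56, 150.56]. Speed limits (degrees/s): [127.2, 127.2, 172.46, 172.46, 180, 180, 180].

## Interface

Orientations are given as a 3x3 rotation matrix whose columns are the frame's x, y, z axes.
In Python, from workcell import r, cams, nets gives the robot as it stands.
- The arm moves only by the tool jog_arm, never from a script. Its argument "rows" is a list of rows, each a list of 7 numbers: the shift along the tool's x, y, z as a fraction of full scale, then the turn, a rotation vector about the tool's x, y, z as a fraction of full scale, then the closure, from -1 (fully open) to 1 (shut). A call has 1 to 8 rows; each row is the pose to reach, as a shift and turn from the pose commanded when the call began, along the tool's axes at that moment, turning the shorter way round; what a row does not reach only later rows make up. Full scale, the value 1, is 0.8 m for a shift and 360 degrees for a turn. A row lasts 1/12 s, in which the tool goes at most 41.7 mm and 7.16 degrees, less where a joint would pass 70% of its speed; a pose out of reach is approached as far as the arm can. A call with a number of a shift or a turn outside -1 to 1 is refused whole. A call with a gripper value outside its range is refused whole. The fingers move at their own pace and stop on an object; the grip force is fixed at half the most. Time passes only in rows, so rows that repeat a pose let the fingers close. It gives the time, the measured TCP pose, the force, the opening and the grip force at its end, in the units of the state.
- r.get_obs(): the state, without advancing time (a new reading comes with each control period).
- cams.capture(name): name is "scene" or "side" or "wrist"; returns a dict with "pixels" (420x560x3 uint8, red, green, blue), "z_map" (420x560 float32, m along the optical axis (not along the pixel's ray), 0 where there is no reading), "camera_matrix" (3x3 intrinsics, pixels), "R" (3x3) and "t" (3): a world point X has camera coordinates R X + t. Camera axes: x right, y down, z forward; pixel columns grow to the right and rows downward; lengths in m; the calibration is good to about 2 mm. A picture is of the moment at which its call begins.
- r.finish_job(): hands the job in; it is judged then, once.
Trained networks look in a picture, given as the dict that the camera call returned (one of the last four; its "shot" number tells which), for a name from the list of things; names that differ only in an ending like _2 or _b are one class to them, and where a whole thing is asked for, a point or a joint stands for the part that bears it (a point fixed in the world has none). Each returns a list of dicts, best first, with "confidence" (0 to 1); they miss things now and then, are a little off and sometimes report something else, mostly with a low value. They report only what shows in the picture. A call takes as long as a camera call. They do not tell look-alikes from the thing itself.
- nets.boxes_of(picture, name): "location" ([x, y, z] in m, in world coordinates, good to about 4 mm: the middle of the surface that is visible of it).
- nets.outline_of(picture, name): "mask" (420x560 bool, what is visible of it).
The state is a dict: "time": time; "joints": joint angles; "dq": joint speeds; "joint_efforts": joint torques, N m; "tool_pos": TCP position; "ee_rot": TCP orientation; "contact_force": force on the tool from outside, world axes, zero at the start; "wrist_torque": the same for the moment, N m; "gripper_width": finger opening in m; "grip_force": force on a finger pad.
Only numpy, scipy, OpenCV 4.12 (cv2) and the standard library are available. Lean on these libraries where they do the work, as an engineer would, in place of code of your own. Each camera call takes 0.05 s, during which the arm holds its last target. There are 200 camera calls.

## Working session

There is one attempt and no reset: what is moved stays moved. The work goes in short steps, Python scripts to look and compute and a tool call to move; the robot and the scene stay as the last step left them, time stands still between calls to the robot, and variables do not carry over. Pictures are saved under pics/ and viewed, at most 10 in all, crops included, and the job is handed in when it is done.

Besides the shell and the picture viewer there is one more tool, called after "Emit:" as name(argument=value, ...), one argument or row to a line, values as JSON. jog_arm: Moves the arm, as the interface text tells. Its arguments: {"type":"object","properties":{"rows":{"type":"array"}},"required":["rows"]}

```bash
mkdir -p pics; ls; cat > h.py <<'E'
import numpy as np, cv2
from workcell import r, cams, nets
def cloud(p):
    K=p["camera_matrix"];z=p["z_map"];v,u=np.mgrid[:420,:560]
    c=np.stack([(u-K[0,2])/K[0,0]*z,(v-K[1,2])/K[1,1]*z,z],-1)
    return (c-p["t"])@p["R"]   # R^T (c-t)
def proj(p,X):
    c=p["R"]@np.asarray(X,float)+p["t"];q=p["camera_matrix"]@c;return q[:2]/q[2]
E
python3 - <<'E'
from h import *
for n in ["scene","side"]:
    p=cams.capture(n);cv2.imwrite(f"pics/{n}1.png",p["pixels"][...,::-1])
    for o in ["pen","dock","ref_disc","stone_round","rest_round","rest_square","rest_oblong","bead_tray","bead_jar","spatula"]:
        print(n,o,[(np.round(b["location"],3).tolist(),round(b["confidence"],2),proj(p,b["location"]).round().tolist()) for b in nets.boxes_of(p,o)])
print(r.get_obs())
E
```

```text
pics
scene pen [([0.342, 0.215, 0.143], 0.86, [423.0, 205.0]), ([0.374, 0.277, 0.109], 0.69, [430.0, 241.0]), ([0.509, 0.294, 0.15], 0.69, [397.0, 274.0])]
scene dock [([0.463, 0.189, 0.062], 0.86, [366.0, 245.0])]
scene ref_disc [([0.449, 0.156, 0.06], 0.52, [360.0, 232.0]), ([0.625, 0.036, 0.033], 0.49, [268.0, 240.0])]
scene stone_round [([0.607, 0.03, 0.039], 0.38, [272.0, 233.0])]
scene rest_round [([0.624, 0.038, 0.034], 0.68, [269.0, 241.0])]
scene rest_square [([0.65, 0.192, 0.038], 0.84, [301.0, 297.0]), ([0.454, 0.221, 0.131], 0.71, [387.0, 237.0]), ([0.457, -0.208, 0.016], 0.18, [266.0, 152.0])]
scene rest_oblong [([0.638, -0.162, 0.032], 0.95, [219.0, 189.0])]
scene bead_tray [([0.456, -0.209, 0.018], 0.81, [266.0, 151.0]), ([0.61, 0.03, 0.04], 0.38, [272.0, 234.0])]
scene bead_jar [([0.476, -0.032, 0.054], 0.62, [300.0, 187.0])]
scene spatula [([0.746, 0.028, 0.009], 0.68, [223.0, 271.0])]
side pen [([0.503, 0.282, 0.128], 0.89, [251.0, 117.0]), ([0.448, 0.204, 0.122], 0.7, [230.0, 141.0]), ([0.336, 0.203, 0.133], 0.57, [183.0, 140.0]), ([0.37, 0.262, 0.1], 0.56, [200.0,
[... 858 characters left out ...]
0.075741  ,  0.05789201,  0.09095125, -0.06318058, -0.11238031,
        0.09940345, -0.08113926]), 'joint_efforts': array([ 2.49511424e-03, -7.76250386e+01,  1.56590346e+00, -2.58382165e+01,
        1.26240071e-02,  2.23664472e-03,  1.73609692e-06]), 'tool_pos': array([ 7.24984510e-01, -5.79314996e-06,  2.31293749e-01]), 'ee_rot': array([[-5.21423295e-05,  9.99999998e-01, -2.37600369e-05],
       [ 9.99999995e-01,  5.21404204e-05, -8.03411673e-05],
       [-8.03399284e-05, -2.37642259e-05, -9.99999996e-01]]), 'contact_force': array([ 0.01842165, -0.03636067,  0.07925689]), 'wrist_torque': array([ 0.03287424, -0.00204565,  0.0328923 ]), 'grip_force': 0.0, 'gripper_width': 0.08541114107440456}
```

View pics/scene1.png

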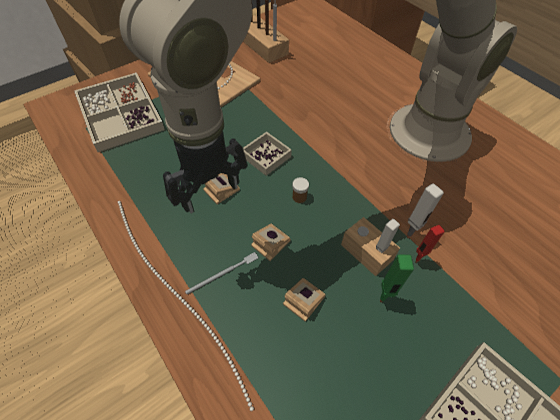

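View pics/side1.png

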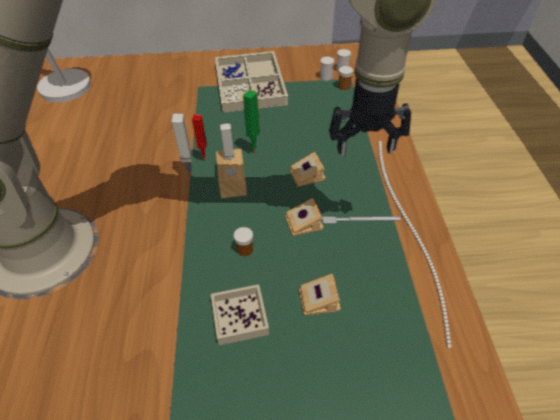

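Look-alikes of the pen in the scene view: large white (423,205), red (430,241), green (397,274), and the small white one in the dock (387,237). I choose the last, since it's neither red nor green, it's the smaller white one, and it stands in the dock. I'll check this with a crop.

```bash
python3 - <<'E'
from h import *
def rect(P,name):
    c,s,a=cv2.minAreaRect((P[:,:2]*1000).astype(np.float32)); print(name,len(P),np.round(c,1),np.round(s,1),round(a,1))
ims=[]
for n in ["scene","side"]:
    p=cams.capture(n);X=cloud(p);ok=p["z_map"]>0
    h=p["pixels"].astype(int);x,y,z=X[...,0],X[...,1],X[...,2]
    near=ok&(abs(x-.455)<.08)&(abs(y-.19)<.09)
    d=near&(abs(z-.060)<.004)&(x<.5); rect(X[d],n+" docktop")
    sat=h.max(-1)-h.min(-1)
    t=near&(z>.151)&(z<.17)&(sat<40); rect(X[t],n+" pentop"); print(np.median(X[t],0) if t.any() else 0)
    t=near&(z>.07)&(z<.17)&(sat<40); rect(X[t],n+" penall")
    dk=near&(abs(z-.064)<.0025)&(sat<40); rect(X[dk],n+" disc")
    for nm,reg in dict(green=(.509,.294),red=(.374,.277),white=(.342,.215)).items():
        m=ok&(np.hypot(x-reg[0],y-reg[1])<.045)&(z>.03); print(nm,X[m].min(0).round(3),X[m].max(0).round(3))
    for o in ["stone_round","rest_round"]:
        for b in nets.outline_of(p,o)[:2]:
            m=b["mask"]&ok; P=X[m]
            print(o,b["confidence"],m.sum(),np.median(P,0).round(4))
            if o=="stone_round":
                q=P-P.mean(0);n_=np.linalg.svd(q,full_matrices=0)[2][2];n_*=np.sign(n_[2]);print("  n",n_.round(3),P.mean(0).round(4),P.min(0).round(3),P.max(0).round(3))
    # board plane
    m=ok&(np.hypot(x-.61,y-.03)<.05)&(z>.014); P=X[m]; rect(P,"rest")
    for _ in range(6):
        c=P.mean(0);n_=np.linalg.svd(P-c,full_matrices=0)[2][2];n_*=np.sign(n_[2]);e=(P-c)@n_;P=P[abs(e)<max(.003,1.2*e.std())]
    print("board n",n_.round(3),c.round(4),np.degrees(np.arccos(n_[2])),np.degrees(np.arctan2(n_[1],n_[0])))
    c=(330,170,440,300) if n=="scene" else (160,80,350,250)
    im=p["pixels"][c[1]:c[3],c[0]:c[2],::-1];ims.append(cv2.resize(im,(380,int(380*im.shape[0]/im.shape[1])),interpolation=cv2.INTER_CUBIC))
H=max(i.shape[0] for i in ims)
cv2.imwrite("pics/crop.png",np.hstack([cv2.copyMakeBorder(i,0,H-i.shape[0],0,0,0) for i in ims]))
E
```

```text
scene docktop 1025 [434.8 208.3] [ 84.8 166.2] 15.7
scene pentop 129 [472.1 237.4] [107.3  26. ] 35.9
[0.444079   0.21547987 0.15873571]
scene penall 456 [443.3 240.4] [134.1  74.2] 2.1
scene disc 102 [443.1 203.2] [130.7 143.9] 1.5
green [0.485 0.272 0.031] [0.522 0.313 0.196]
red [0.353 0.261 0.03 ] [0.38  0.285 0.149]
white [0.318 0.2   0.031] [0.346 0.231 0.195]
stone_round 0.38 54 [0.6104 0.0315 0.0418]
  n [-0.271  0.008  0.963] [0.6106 0.0308 0.0415] [0.601 0.02  0.036] [0.62  0.04  0.046]
rest_round 0.58 814 [0.625  0.039  0.0331]
rest 1043 [618.6  31. ] [82.6 63.3] 12.0
board n [-0.301 -0.953  0.029] [0.6449 0.0385 0.456 ] 88.3414520397559 -107.5094497636019
side docktop 695 [437.  206.9] [ 83.8 166.6] 16.4
side pentop 78 [440.9 211.7] [22.1 22.6] 0.4
[0.44104581 0.20857003 0.15830279]
side penall 344 [417.5 241.8] [ 29.4 105.8] 39.2
side disc 69 [429.2 215. ] [ 41.9 146.2] 24.1
green [0.484 0.272 0.033] [0.524 0.308 0.196]
red [0.355 0.258 0.031] [0.382 0.281 0.149]
white [0.319 0.196 0.031] [0.347 0.231 0.195]
rest_round 0.74 940 [0.6148 0.0174 0.0295]
rest 785 [616.2  29.8] [73.2 64.9] 11.4
board n [-0.443 -0.173  0.88 ] [0.6144 0.0242 0.0348] 28.390687927311596 -158.59957987785614
```

View pics/crop.png

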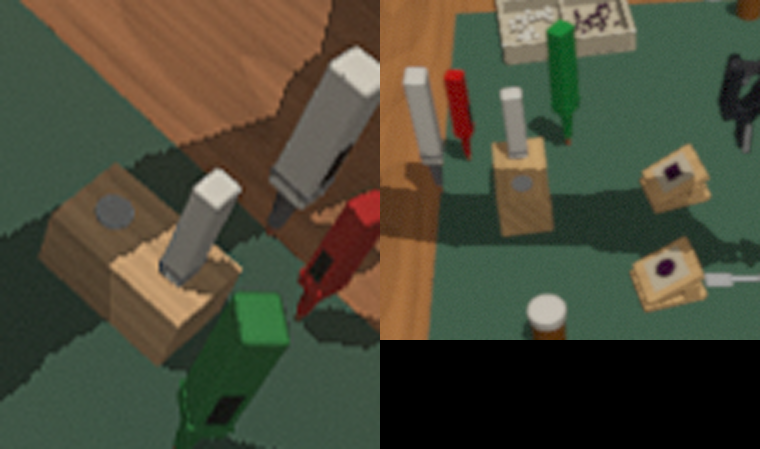

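The crop confirms it: the small white pen stands in the dock, at about (387,237) in the scene view, with the disc beside it. I'll move above the dock for a wrist view.

Emit:
jog_arm(
  rows=[
    [0.2125,-0.325,-0.125,0,0,0,-1],
    [0.2125,-0.325,-0.125,0,0,0,-1],
    [0.2125,-0.325,-0.125,0,0,0,-1],
    [0.2125,-0.325,-0.125,0,0,0,-1],
    [0.2125,-0.325,-0.125,0,0,0,-1],
    [0.2125,-0.325,-0.125,0,0,0,-1],
    [0.2125,-0.325,-0.125,0,0,0,-1],
    [0.2125,-0.325,-0.125,0,0,0,-1],
  ],
)

```text
time: 2.07
tool_pos: [0.4626, 0.1713, 0.3323]
ee_rot: [[-0.001, 1.0, 0.0], [1.0, 0.001, 0.0], [0.0, 0.0, -1.0]]
contact_force: [0.1, 0.3, 0.0]
gripper_width: 0.085
grip_force: 0.0
```

Emit:
jog_arm(
  rows=[
    [0,0,0,0,0,0,-1],
    [0,0,0,0,0,0,-1],
    [0,0,0,0,0,0,-1],
  ],
)

```text
time: 2.32
tool_pos: [0.4653, 0.1698, 0.3316]
ee_rot: [[-0.0, 1.0, 0.001], [1.0, 0.0, 0.0], [0.0, 0.001, -1.0]]
contact_force: [0.7, 0.5, -0.5]
gripper_width: 0.0851
grip_force: 0.0
```

```bash
python3 - <<'E'
from h import *
p=cams.capture("wrist");np.savez("w1.npz",**p)
cv2.imwrite("pics/w1.png",p["pixels"][...,::-1])
o=r.get_obs();print(o["tool_pos"],o["ee_rot"].round(3),o["time"],o["contact_force"])
C=-p["R"].T@p["t"];print("cam",C,p["R"])
for o in ["pen","dock","ref_disc","stone_round","rest_round"]:
    print(o,[(np.round(b["location"],4).tolist(),round(b["confidence"],2),proj(p,b["location"]).round().tolist()) for b in nets.boxes_of(p,o)])
E
```

```text
[0.46561877 0.16938037 0.33118523] [[ 0.001  1.     0.   ]
 [ 1.    -0.001 -0.   ]
 [-0.     0.    -1.   ]] 2.3667 [ 0.4957605  -0.35284426 -0.83767359]
cam [0.46540324 0.23811298 0.47462243] [[ 9.99999219e-01 -8.93449972e-04  8.73852239e-04]
 [-1.09510005e-03 -9.63355635e-01  2.68225132e-01]
 [ 6.02184742e-04 -2.68225879e-01 -9.63355861e-01]]
pen [([0.3435, 0.2131, 0.1792], 0.94, [131.0, 140.0]), ([0.4985, 0.2935, 0.1952], 0.87, [328.0, 27.0]), ([0.3767, 0.2712, 0.146], 0.8, [177.0, 68.0]), ([0.4386, 0.2135, 0.1529], 0.76, [251.0, 137.0])]
dock [([0.4436, 0.1788, 0.0584], 0.9, [262.0, 161.0])]
ref_disc [([0.4424, 0.1595, 0.0646], 0.72, [261.0, 179.0]), ([0.6345, 0.1873, 0.0348], 0.43, [420.0, 151.0])]
stone_round [([0.6021, 0.0316, 0.0424], 0.69, [385.0, 271.0])]
rest_round [([0.5965, 0.0442, 0.0289], 0.77, [379.0, 258.0])]
```

View pics/w1.png

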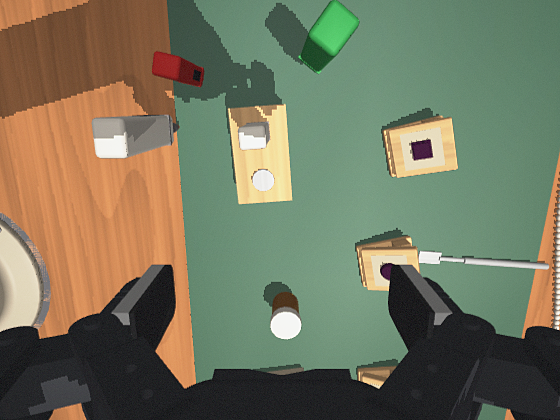

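The wrist view shows the dock (262,153), pen top (250,130), disc (263,180), and the round stone at (388,271), partly behind the right finger. Next I'll measure precisely.

```bash
python3 - <<'E'
from h import *
p=dict(np.load("w1.npz"));X=cloud(p);ok=p["z_map"]>0;x,y,z=X[...,0],X[...,1],X[...,2]
h=p["pixels"].astype(int)
def rect(P,name):
    c,s,a=cv2.minAreaRect((P[:,:2]*1000).astype(np.float32)); print(name,len(P),np.round(c,1),np.round(s,1),round(a,1),"z",np.median(P[:,2]).round(4))
u,v=np.meshgrid(np.arange(560),np.arange(420))
w=(u>215)&(u<300)&(v>85)&(v<215)&ok
rect(X[w&(abs(z-.06)<.006)],"docktop+"); rect(X[w&(z>.154)],"pentop"); rect(X[w&(z>.07)],"pen")
# disc by colour
d=w&(h.min(-1)>170)&(v>160);rect(X[d],"disc");print("disc c",X[d].mean(0),np.percentile(z[d],[5,50,95]))
# fixed z plane reprojection helpers
def onplane(m,zz):
    uv=np.argwhere(m)[:,::-1].astype(float);ray=np.c_[uv,np.ones(len(uv))]@np.linalg.inv(p["camera_matrix"]).T@p["R"]
    C=-p["R"].T@p["t"];return C+ray*((zz-C[2])/ray[:,2])[:,None]
rect(onplane(d,.064),"disc@.064");rect(onplane(w&(z>.154),.16),"pentop@.16")
# rest
m=ok&(u>352)&(u<424)&(v>228)&(v<296)&(z>.013)&(z<.06);P=X[m];rect(P,"rest");
for _ in range(10):
    c=P.mean(0);n_=np.linalg.svd(P-c,full_matrices=0)[2][2];n_*=np.sign(n_[2]);e=(P-c)@n_;P=P[abs(e)<max(.002,1.5*e.std())]
print("board",n_.round(3),c.round(4),len(P),np.degrees(np.arccos(n_[2])),np.degrees(np.arctan2(n_[1],n_[0])))
E
```

```text
docktop+ 4550 [442.1 185.2] [ 64.1 110.5] 4.2 z 0.0606
pentop 638 [440.  213.6] [24. 20.] 4.3 z 0.1602
pen 783 [440.1 213.7] [24.4 20.2] 4.2 z 0.1599
disc 425 [452.3 153.4] [25.5 43. ] 62.1 z 0.0644
disc c [0.44659558 0.15637442 0.06401475] [0.06041603 0.06440639 0.06570237]
disc@.064 425 [452.2 154.1] [25.9 42.2] 63.8 z 0.064
pentop@.16 638 [440.3 213.8] [24.  19.9] 4.2 z 0.16
rest 1802 [612.9  30. ] [69.1 62.6] 12.4 z 0.031
board [-0.414 -0.084  0.906] [0.6031 0.0361 0.0326] 1327 25.021862611993523 -168.5059125634547
```

Emit:
jog_arm(
  rows=[
    [0.0544,-0.0312,0,0,0,-0.0117,-1],
    [0.0544,-0.0312,0,0,0,-0.0117,-1],
    [0.0544,-0.0312,0.05,0,0,-0.0117,-1],
    [0.0544,-0.0312,0.1,0,0,-0.0117,-1],
    [0.0544,-0.0312,0.15,0,0,-0.0117,-1],
    [0.0544,-0.0312,0.18,0,0,-0.0117,-1],
    [0.0544,-0.0312,0.18,0,0,-0.0117,-1],
    [0.0544,-0.0312,0.18,0,0,-0.0117,-1],
  ],
)

```text
time: 3.28
tool_pos: [0.4398, 0.2132, 0.1866]
ee_rot: [[-0.073, 0.997, -0.003], [0.997, 0.073, -0.002], [-0.001, -0.003, -1.0]]
contact_force: [0.4, -0.4, 0.4]
gripper_width: 0.0856
grip_force: 0.0
```

Emit:
jog_arm(
  rows=[
    [0,0,0.03,0,0,0,-1],
    [0,0,0.06,0,0,0,-1],
    [0,0,0.09,0,0,0,-1],
    [0,0,0.1075,0,0,0,-1],
    [0,0,0.1075,0,0,0,-1],
    [0,0,0.1075,0,0,0,-1],
    [0,0,0.1075,0,0,0,-1],
    [0,0,0.1075,0,0,0,-1],
  ],
)

```text
time: 3.95
tool_pos: [0.4411, 0.214, 0.1029]
ee_rot: [[-0.073, 0.997, 0.002], [0.997, 0.073, 0.001], [0.001, 0.003, -1.0]]
contact_force: [0.9, -0.2, -0.3]
gripper_width: 0.0853
grip_force: 0.0
```

```bash
python3 - <<'E'
from h import *
o=r.get_obs();print(o["tool_pos"],o["ee_rot"].round(4).tolist(),o["time"],o["contact_force"],o["joints"].round(1))
p=cams.capture("scene");c=p["pixels"][150:310,310:470,::-1];cv2.imwrite("pics/pre.png",cv2.resize(c,(560,560),interpolation=cv2.INTER_CUBIC))
E
```

```text
[0.44105837 0.21397045 0.10294171] [[-0.0732, 0.9973, 0.0025], [0.9973, 0.0732, 0.0014], [0.0012, 0.0026, -1.0]] 3.95 [ 0.86285859 -0.19250099 -0.3289366 ] [-29.7  30.3  -4.  128.4   5.6  21.3 -34.1]
```

View pics/pre.png

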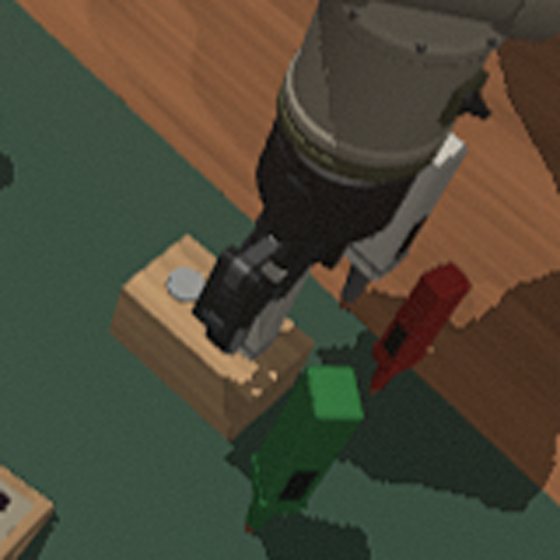

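The fingers straddle the pen at crop (255,320), clear of the green and white look-alikes. Closing now.

Emit:
jog_arm(
  rows=[
    [0,0,0,0,0,0,1],
    [0,0,0,0,0,0,1],
    [0,0,0,0,0,0,1],
    [0,0,0,0,0,0,1],
    [0,0,0,0,0,0,1],
    [0,0,0,0,0,0,1],
    [0,0,0,0,0,0,1],
    [0,0,0,0,0,0,1],
  ],
)

```text
time: 4.67
tool_pos: [0.44, 0.2135, 0.1014]
ee_rot: [[-0.074, 0.997, 0.0], [0.997, 0.074, -0.0], [-0.0, 0.0, -1.0]]
contact_force: [-0.6, -0.1, 5.5]
gripper_width: 0.0234
grip_force: 58.6
```

Emit:
jog_arm(
  rows=[
    [0,0,0,0,0,0,1],
    [0,0,0,0,0,0,1],
    [0,0,0,0,0,0,1],
    [0,0,0,0,0,0,1],
    [0,0,0,0,0,0,1],
    [0,0,0,0,0,0,1],
  ],
)

```text
time: 5.17
tool_pos: [0.44, 0.2135, 0.1014]
ee_rot: [[-0.074, 0.997, -0.0], [0.997, 0.074, -0.0], [-0.0, -0.0, -1.0]]
contact_force: [-0.8, -0.7, 5.0]
gripper_width: 0.0236
grip_force: 58.6
```

Emit:
jog_arm(
  rows=[
    [0,0,-0.01,0,0,0,1],
    [0,0,-0.02,0,0,0,1],
    [0,0,-0.04,0,0,0,1],
    [0,0,-0.06,0,0,0,1],
    [0,0,-0.08,0,0,0,1],
    [0,0,-0.1,0,0,0,1],
    [0,0,-0.1,0,0,0,1],
    [0,0,-0.1,0,0,0,1],
  ],
)

```text
time: 5.83
tool_pos: [0.4405, 0.2137, 0.1824]
ee_rot: [[-0.073, 0.997, 0.002], [0.997, 0.073, 0.001], [0.001, 0.002, -1.0]]
contact_force: [-0.1, -0.1, -1.4]
gripper_width: 0.0236
grip_force: 58.8
```

```bash
python3 - <<'E'
from h import *
o=r.get_obs();print(o["tool_pos"],o["ee_rot"].round(4).tolist(),o["time"],o["contact_force"],o["gripper_width"],o["grip_force"])
ims=[]
for n in ["scene","side","wrist"]:
    p=cams.capture(n);np.savez(f"l_{n}.npz",**p)
    q=proj(p,o["tool_pos"]+[0,0,-.04]).astype(int) if n!="wrist" else np.array([280,300])
    k=60 if n!="wrist" else 119
    c=np.ascontiguousarray(p["pixels"][max(0,q[1]-k):q[1]+k,max(0,q[0]-k):q[0]+k,::-1]);print(n,q);ims.append(cv2.resize(c,(266,266),interpolation=cv2.INTER_CUBIC))
cv2.imwrite("pics/lift.png",np.hstack(ims))
E
```

```text
[0.4404697  0.21367263 0.18240622] [[-0.0732, 0.9973, 0.0021], [0.9973, 0.0732, 0.0012], [0.001, 0.0022, -1.0]] 5.8333 [-0.07718241 -0.14004395 -1.44329049] 0.02359389254456902 58.81863713264465
scene [390 228]
side [225 131]
wrist [280 300]
```

View pics/lift.png

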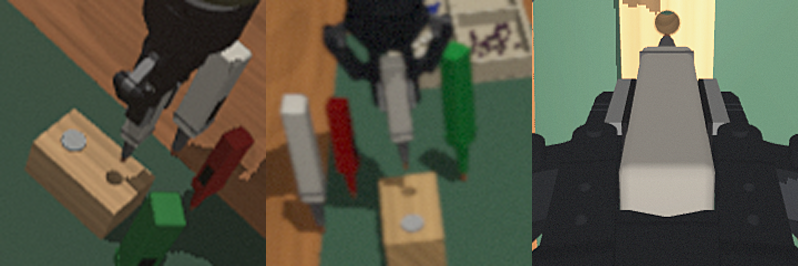

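The pen is lifted clean and straight in the pads, the tip hanging over the empty hole. Moving over the disc, then pressing.

Emit:
jog_arm(
  rows=[
    [-0.0352,0,0,0,0,0,1],
    [-0.0704,0,0,0,0,0,1],
    [-0.0704,0,0,0,0,0,1],
    [-0.0704,0,0,0,0,0,1],
    [-0.0704,0,0.015,0,0,0,1],
    [-0.0704,0,0.03,0,0,0,1],
    [-0.0704,0,0.03,0,0,0,1],
    [-0.0704,0,0.03,0,0,0,1],
  ],
)

```text
time: 6.65
tool_pos: [0.4437, 0.1579, 0.1566]
ee_rot: [[-0.075, 0.997, -0.002], [0.997, 0.075, -0.001], [-0.0, -0.002, -1.0]]
contact_force: [-0.3, -0.3, -0.8]
gripper_width: 0.0231
grip_force: 58.8
```

```bash
python3 - <<'E'
from h import *
o=r.get_obs();print(o["tool_pos"],o["ee_rot"].round(4).tolist(),o["time"],o["contact_force"])
R=o["ee_rot"];t=o["tool_pos"]
ims=[]
for n in ["scene","side","wrist"]:
    p=cams.capture(n);np.savez(f"d_{n}.npz",**p)
    im=np.ascontiguousarray(p["pixels"][...,::-1]);big=cv2.resize(im,None,fx=5,fy=5,interpolation=cv2.INTER_CUBIC)
    for X,c in [(t+R[:,2]*.0884,(0,0,255)),([.4442,.1573,.064],(0,255,0))]:
        q=((proj(p,X)+.5)*5).astype(int);cv2.drawMarker(big,tuple(q.tolist()),c,0,14,1)
    x0,y0=np.maximum(q-133,0);c=big[y0:y0+266,x0:x0+266];ims.append(c)
cv2.imwrite("pics/disc.png",np.hstack([cv2.resize(i,(266,266)) for i in ims]))
E
```

```text
[0.44365935 0.15793143 0.15662985] [[-0.0745, 0.9972, -0.0019], [0.9972, 0.0745, -0.0006], [-0.0005, -0.0019, -1.0]] 6.65 [-0.27454524 -0.31800549 -0.78018307]
```

View pics/disc.png

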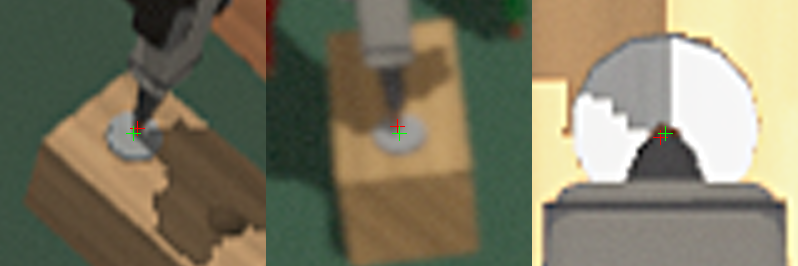

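In all three views the predicted tip lies on the copper tip and over the disc centre. Pressing about 5 mm in.

Emit:
jog_arm(
  rows=[
    [0,0,0.003,0,0,0,1],
    [0,0,0.006,0,0,0,1],
    [0,0,0.008,0,0,0,1],
    [0,0,0.01,0,0,0,1],
    [0,0,0.012,0,0,0,1],
    [0,0,0.012,0,0,0,1],
    [0,0,0.012,0,0,0,1],
    [0,0,0.012,0,0,0,1],
  ],
)

```text
time: 7.47
tool_pos: [0.4444, 0.1574, 0.1478]
ee_rot: [[-0.074, 0.997, 0.0], [0.997, 0.074, 0.0], [0.0, 0.0, -1.0]]
contact_force: [0.2, -0.4, 2.4]
gripper_width: 0.0235
grip_force: 59.0
```

Emit:
jog_arm(
  rows=[
    [0,0,0,0,0,0,1],
    [0,0,0,0,0,0,1],
    [0,0,0,0,0,0,1],
    [0,0,0,0,0,0,1],
    [0,0,0,0,0,0,1],
    [0,0,0,0,0,0,1],
    [0,0,0,0,0,0,1],
    [0,0,0,0,0,0,1],
  ],
)

```text
time: 8.13
tool_pos: [0.4442, 0.1574, 0.1477]
ee_rot: [[-0.073, 0.997, 0.0], [0.997, 0.073, 0.0], [0.0, 0.0, -1.0]]
contact_force: [0.9, 0.5, 1.5]
gripper_width: 0.0232
grip_force: 59.0
```

Emit:
jog_arm(
  rows=[
    [0,0,0,0,0,0,1],
    [0,0,0,0,0,0,1],
    [0,0,0,0,0,0,1],
    [0,0,-0.02,0,0,0,1],
    [0,0,-0.06,0,0,0,1],
    [0,0,-0.1,0,0,0,1],
    [0,0,-0.125,0,0,0,1],
    [0,0,-0.125,0,0,0,1],
  ],
)

```text
time: 8.8
tool_pos: [0.4451, 0.1576, 0.251]
ee_rot: [[-0.073, 0.997, 0.004], [0.997, 0.073, 0.002], [0.001, 0.004, -1.0]]
contact_force: [0.4, 0.8, -0.9]
gripper_width: 0.0233
grip_force: 58.9
```

Emit:
jog_arm(
  rows=[
    [-0.04,0.02,0,0,0,-0.0217,1],
    [-0.08,0.04,0,0,0,-0.0217,1],
    [-0.12,0.06,0,0,0,-0.0217,1],
    [-0.16,0.08,0,0,0,-0.0217,1],
    [-0.2,0.1,0,0,0,-0.0217,1],
    [-0.244,0.1275,0,0,0,-0.0217,1],
    [-0.244,0.1275,0,0,0,-0.0217,1],
    [-0.244,0.1275,0,0,0,-0.0217,1],
  ],
)

```text
time: 9.47
tool_pos: [0.56, -0.0323, 0.2461]
ee_rot: [[-0.204, 0.979, -0.003], [0.979, 0.204, -0.001], [-0.0, -0.003, -1.0]]
contact_force: [-0.5, 0.7, -1.4]
gripper_width: 0.0231
grip_force: 59.1
```

Emit:
jog_arm(
  rows=[
    [0,0,0,0,0,0,1],
    [0,0,0,0,0,0,1],
    [0,0,0,0,0,0,1],
  ],
)

```text
time: 9.72
tool_pos: [0.5594, -0.0284, 0.2474]
ee_rot: [[-0.21, 0.978, -0.001], [0.978, 0.21, 0.0], [0.0, -0.001, -1.0]]
contact_force: [0.5, -0.6, -1.4]
gripper_width: 0.0234
grip_force: 59.1
```

```bash
python3 - <<'E'
from h import *
o=r.get_obs();print(o["tool_pos"],o["ee_rot"].round(4).tolist(),o["time"],o["contact_force"],o["joints"].round(1))
p=cams.capture("wrist");np.savez("w2.npz",**p);cv2.imwrite("pics/w2.png",p["pixels"][...,::-1])
X=cloud(p);ok=p["z_map"]>0;x,y,z=X[...,0],X[...,1],X[...,2]
for b in nets.outline_of(p,"stone_round")+nets.outline_of(p,"rest_round"):
    m=b["mask"]&ok;print(b["confidence"],m.sum(),X[m].mean(0).round(4),proj(p,X[m].mean(0)).round(),X[m].min(0).round(3),X[m].max(0).round(3))
h=p["pixels"].astype(int)
m=ok&(np.hypot(x-.612,y-.03)<.05)&(z>.013)&(z<.06);P=X[m];print(cv2.minAreaRect((P[:,:2]*1000).astype(np.float32)))
for _ in range(12):
    c=P.mean(0);n=np.linalg.svd(P-c,full_matrices=0)[2][2];n*=np.sign(n[2]);e=(P-c)@n;P=P[abs(e)<max(.002,1.5*e.std())]
print("board",n.round(4),c,len(P),np.degrees(np.arctan2(n[1],n[0])))
d=m&(h.sum(-1)<200)&(h[...,2]>h[...,1]+8)&((X-c)@n>.0)
k,l,s,_=cv2.connectedComponentsWithStats(d.astype(np.uint8));i=1+s[1:,4].argmax();d=l==i;S=X[d]
print("stone",d.sum(),s[i],S.mean(0),((S-c)@n).mean())
print(((S-c)@n).min(),((S-c)@n).max()); print(cv2.minAreaRect(np.argwhere(d)[:,::-1].astype(np.float32)))
E
```

```text
[ 0.55942781 -0.02844771  0.24741419] [[-0.2105, 0.9776, -0.001], [0.9776, 0.2105, 0.0003], [0.0005, -0.0009, -1.0]] 9.7167 [ 0.50604032 -0.64973238 -1.42531596] [  0.4  22.   -4.4 112.3   2.3  45.8   6.8]
0.9 578 [0.6093 0.0294 0.0409] [345. 132.] [0.598 0.016 0.032] [0.622 0.042 0.047]
0.9 5108 [0.611  0.0299 0.0351] [346. 132.] [ 0.57  -0.009 -0.   ] [0.663 0.066 0.052]
((613.2882080078125, 29.61920928955078), (68.85299682617188, 62.18411636352539), 12.044102668762207)
board [-0.4123 -0.0852  0.9071] [0.61262434 0.03055936 0.03611202] 4056 -168.32110332596375
stone 494 [333 119  25  27 494] [0.60871096 0.02943683 0.04114803] 0.006277004061544823
0.00213374656465793 0.009035419195369621
((345.0, 132.0), (24.041629791259766, 25.455841064453125), 45.0)
```

View pics/w2.png

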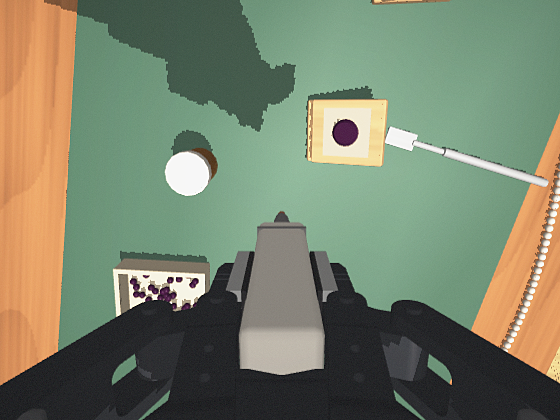

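The round stone is at (345,132), unobstructed, on its rest. The tip is visible at (281,216). I'll tilt by 25° to 60 mm off the stone, then check.

Emit:
jog_arm(
  rows=[
    [0.02,0,0,-0.017,0,0,1],
    [0.04,0,0,-0.034,0,0,1],
    [0.0602,-0.0036,0.02,-0.051,0,0,1],
    [0.0602,-0.0036,0.045,-0.0694,0,0,1],
    [0.0602,-0.0036,0.07,-0.0694,0,0,1],
    [0.0602,-0.0036,0.0906,-0.0694,0,0,1],
    [0.0602,-0.0036,0.0906,-0.0694,0,0,1],
    [0.0602,-0.0036,0.0906,-0.0694,0,0,1],
  ],
)

```text
time: 10.53
tool_pos: [0.5511, -0.0106, 0.1995]
ee_rot: [[-0.177, 0.91, 0.375], [0.981, 0.193, -0.005], [-0.077, 0.367, -0.927]]
contact_force: [-0.6, -0.7, -1.5]
gripper_width: 0.0234
grip_force: 59.3
```

Emit:
jog_arm(
  rows=[
    [0,0,0,0,0,0,1],
    [0,0,0,0,0,0,1],
    [0,0,0,0,0,0,1],
    [0,0,0,0,0,0,1],
  ],
)

```text
time: 10.87
tool_pos: [0.5514, -0.0109, 0.1999]
ee_rot: [[-0.176, 0.91, 0.374], [0.981, 0.192, -0.006], [-0.077, 0.366, -0.927]]
contact_force: [-0.4, -0.6, -1.8]
gripper_width: 0.0235
grip_force: 59.2
```

```bash
cat > chk.py <<'E'
from h import *
import sys
o=r.get_obs();R=o["ee_rot"];t=o["tool_pos"];print(t,R.round(4).tolist(),o["time"],o["contact_force"],o["joints"].round(1))
ims=[];tip=t+R[:,2]*.0884;S=np.array([.6087,.0294,.0412]);n=np.array([-.4135,-.0871,.9063])
print("tip",tip.round(4),"tip-spot in tool",((tip-S)@R).round(4),"angle",np.degrees(np.arccos(-R[:,2]@n)))
for k in ["scene","side","wrist"]:
    p=cams.capture(k);big=cv2.resize(np.ascontiguousarray(p["pixels"][...,::-1]),None,fx=4,fy=4,interpolation=cv2.INTER_CUBIC)
    for X,c in [(tip,(0,0,255)),(S,(0,255,0))]:
        q=((proj(p,X)+.5)*4).astype(int);cv2.drawMarker(big,tuple(q.tolist()),c,0,12,1)
    x0,y0=np.maximum(q-133,0);ims.append(cv2.resize(big[y0:y0+266,x0:x0+266],(266,266)))
cv2.imwrite(sys.argv[1],np.hstack(ims))
E
python3 chk.py pics/s1.png
```

```text
[ 0.55140828 -0.01086176  0.19985546] [[-0.1761, 0.9105, 0.3743], [0.9814, 0.1921, -0.0056], [-0.0771, 0.3663, -0.9273]] 10.8667 [-0.41605749 -0.56146456 -1.82431689] [  7.3  20.4 -17.7 131.5  53.5  11.8 -48.2]
tip [ 0.5845 -0.0114  0.1179] tip-spot in tool [-0.0416 -0.0018 -0.0799] angle 5.911502343442041
```

```bash
cat > go.py <<'E'
from h import *
from scipy.spatial.transform import Rotation as Ro
import sys
d=float(sys.argv[1]);o=r.get_obs();R=o["ee_rot"];t=o["tool_pos"]
S=np.array([.6087,.0294,.0412]);a=np.radians(11.9);b=np.radians(25)
z=-np.array([-np.sin(b)*np.cos(a),-np.sin(b)*np.sin(a),np.cos(b)])
y=R[:,1]-z*(z@R[:,1]);y/=np.linalg.norm(y)   # nearest yaw
G=np.c_[np.cross(y,z),y,z]
print("joints",o["joints"].round(1),"F",o["contact_force"].round(2))
print("shift",(R.T@(S-z*(.0884+d)-t)/.8).round(4),"turn",(Ro.from_matrix(R.T@G).as_rotvec(degrees=True)/360).round(4))
E
python3 go.py .06
```

```text
joints [  7.3  20.4 -17.7 131.5  53.6  11.8 -48.4] F [ 0.61 -0.08  0.04]
shift [ 0.0367 -0.009   0.0258] turn [-0.0097  0.0132  0.0004]
```

Emit:
jog_arm(
  rows=[
    [0.012,-0.003,0.008,-0.0025,0.0033,0,1],
    [0.024,-0.006,0.017,-0.005,0.0066,0,1],
    [0.0367,-0.009,0.0258,-0.0075,0.01,0,1],
    [0.0367,-0.009,0.0258,-0.0097,0.0132,0,1],
    [0.0367,-0.009,0.0258,-0.0097,0.0132,0,1],
    [0.0367,-0.009,0.0258,-0.0097,0.0132,0,1],
    [0.0367,-0.009,0.0258,-0.0097,0.0132,0,1],
    [0.0367,-0.009,0.0258,-0.0097,0.0132,0,1],
  ],
)

```text
time: 11.68
tool_pos: [0.5472, 0.0156, 0.1754]
ee_rot: [[-0.208, 0.887, 0.412], [0.978, 0.189, 0.086], [-0.001, 0.421, -0.907]]
contact_force: [0.4, -0.2, -0.9]
gripper_width: 0.0232
grip_force: 59.3
```

```bash
python3 go.py .06; python3 go.py .0
```

```text
joints [ 13.5  23.8 -26.  134.8 101.1   8.9 -95.6] F [ 0.37 -0.18 -0.87]
shift [ 0.001   0.0005 -0.0002] turn [-0.0002  0.0001  0.    ]
joints [ 13.5  23.8 -26.  134.8 101.1   8.9 -95.6] F [ 0.37 -0.18 -0.87]
shift [0.0011 0.0006 0.0748] turn [-0.0002  0.0001  0.    ]
```

Emit:
jog_arm(
  rows=[
    [0.001,0.0005,0.008,0,0,0,1],
    [0.001,0.0005,0.016,0,0,0,1],
    [0.001,0.0005,0.024,0,0,0,1],
    [0.001,0.0005,0.032,0,0,0,1],
    [0.001,0.0005,0.04,0,0,0,1],
    [0.001,0.0005,0.048,0,0,0,1],
    [0.001,0.0005,0.055,0,0,0,1],
    [0.001,0.0005,0.055,0,0,0,1],
  ],
)

```text
time: 12.35
tool_pos: [0.5656, 0.021, 0.1344]
ee_rot: [[-0.209, 0.887, 0.411], [0.978, 0.19, 0.087], [-0.0, 0.421, -0.907]]
contact_force: [-0.2, -0.4, -0.7]
gripper_width: 0.0229
grip_force: 59.3
```

Emit:
jog_arm(
  rows=[
    [0,0,0,0,0,0,1],
    [0,0,0,0,0,0,1],
  ],
)

```text
time: 12.52
tool_pos: [0.5653, 0.0209, 0.1355]
ee_rot: [[-0.209, 0.887, 0.412], [0.978, 0.19, 0.087], [-0.001, 0.421, -0.907]]
contact_force: [0.4, 0.0, -0.9]
gripper_width: 0.0238
grip_force: 59.3
```

```bash
python3 go.py .0; python3 chk.py pics/s2.png
```

```text
joints [  18.8   31.1  -35.2  134.2  111.6   17.1 -105.2] F [ 0.38  0.01 -0.86]
shift [-0.0009  0.0003  0.0197] turn [-0.0002 -0.0001 -0.    ]
[0.56531637 0.02094957 0.13550251] [[-0.209, 0.8867, 0.4123], [0.9779, 0.1899, 0.0873], [-0.0009, 0.4215, -0.9068]] 12.5167 [ 0.37862238  0.00547002 -0.86194601] [  18.8   31.1  -35.2  134.2  111.6   17.1 -105.2]
tip [0.6018 0.0287 0.0553] tip-spot in tool [ 0.0007 -0.0003 -0.0157] angle 0.4182623967382827
```

View pics/s2.png

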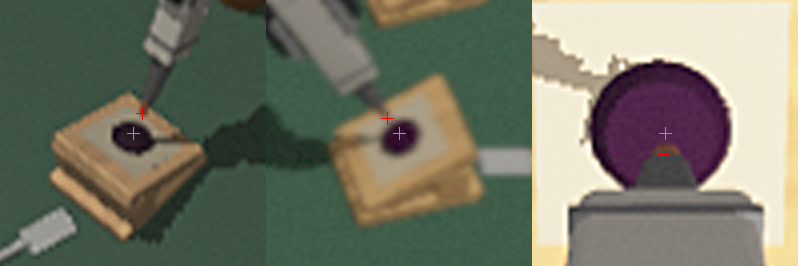

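The tip lines up with the stone's centre in all views: the green marker is mid-facet at (665,133), and the tip is about 16 mm off along the axis. Pressing gently.

Emit:
jog_arm(
  rows=[
    [-0.0008,0.0003,0.005,0,0,0,1],
    [-0.0008,0.0003,0.01,0,0,0,1],
    [-0.0008,0.0003,0.014,0,0,0,1],
    [-0.0008,0.0003,0.017,0,0,0,1],
    [-0.0008,0.0003,0.02,0,0,0,1],
    [-0.0008,0.0003,0.0225,0,0,0,1],
    [-0.0008,0.0003,0.0225,0,0,0,1],
    [-0.0008,0.0003,0.0225,0,0,0,1],
  ],
)

```text
time: 13.33
tool_pos: [0.5732, 0.022, 0.1192]
ee_rot: [[-0.209, 0.887, 0.412], [0.978, 0.19, 0.087], [-0.001, 0.422, -0.907]]
contact_force: [-1.7, -0.6, 1.1]
gripper_width: 0.0238
grip_force: 59.4
```

```bash
python3 go.py -0.005; python3 - <<'E'
from h import *
f=[]
for i in range(8):
    cams.capture("side");o=r.get_obs();f.append(o["contact_force"])
print(np.mean(f,0),np.std(f,0),np.mean(f,0)@-o["ee_rot"][:,2])
E
python3 go.py -.005
```

```text
joints [  19.6   33.9  -36.9  133.8  114.3   19.6 -107.3] F [-1.66 -0.6   1.09]
shift [-0.0001 -0.0001  0.0033] turn [-0.0002 -0.0001 -0.    ]
[-0.95599286 -0.28487735  0.44916049] [0.26766778 0.29725388 0.52663885] 0.8266052817322289
joints [  19.6   33.9  -36.9  133.8  114.3   19.6 -107.3] F [-0.91 -0.63 -0.68]
shift [-0.     -0.0001  0.0035] turn [-0.0001 -0.     -0.    ]
```

Emit:
jog_arm(
  rows=[
    [0,0,0.001,0,0,0,1],
    [0,0,0.002,0,0,0,1],
    [0,0,0.003,0,0,0,1],
    [0,0,0.0037,0,0,0,1],
    [0,0,0.0037,0,0,0,1],
    [0,0,0.0037,0,0,0,1],
    [0,0,0.0037,0,0,0,1],
    [0,0,0.0037,0,0,0,1],
  ],
)

```text
time: 14.4
tool_pos: [0.5744, 0.0222, 0.1167]
ee_rot: [[-0.209, 0.887, 0.413], [0.978, 0.19, 0.087], [-0.001, 0.422, -0.907]]
contact_force: [-2.9, -0.9, 1.6]
gripper_width: 0.0231
grip_force: 59.5
```

```bash
python3 - <<'E'
from h import *
f=[]
for i in range(10):
    cams.capture("side");o=r.get_obs();f.append(o["contact_force"])
print(np.mean(f,0),np.mean(f,0)@-o["ee_rot"][:,2],o["time"],o["gripper_width"],o["grip_force"])
E
python3 go.py -.005; python3 chk.py pics/s3.png
```

```text
[-1.88712916 -0.29314112  1.16749936] 1.862885785787891 14.9 0.022954069701499685 59.575050473213196
joints [  19.7   34.3  -37.2  133.7  114.7   20.1 -107.6] F [-2.52  0.16  1.05]
shift [-0.0001 -0.0002 -0.0003] turn [-0.0001 -0.0001 -0.    ]
[0.57443536 0.02222702 0.11663913] [[-0.209, 0.8866, 0.4127], [0.9779, 0.1899, 0.0873], [-0.001, 0.4218, -0.9067]] 14.9 [-2.51619694  0.15604031  1.05193249] [  19.7   34.3  -37.2  133.7  114.7   20.1 -107.6]
tip [0.6109 0.0299 0.0365] tip-spot in tool [0.0001 0.0001 0.0052] angle 0.41536371653587545
```

View pics/s3.png

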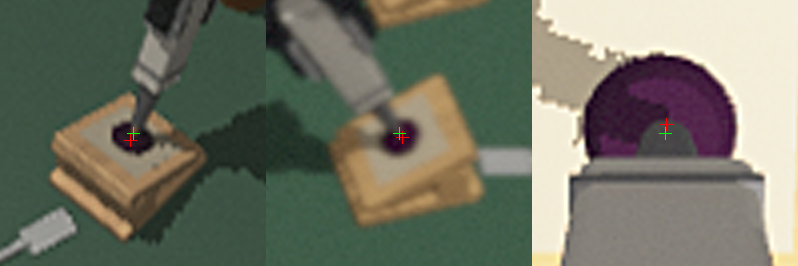

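The tip sits centred on the stone at about (665,130), the pen is square to it, and the axial push is about 2.5 N after allowing for the pen's weight. Handing in.

```bash
python3 -c "
from h import *
print(r.finish_job())"
```

```text
the job is handed in; nothing more can be done
None
```

I touched the pen's tip to the reference disc, and the job was handed in with the pen still held square on the round stone's centre, tip about half way in at roughly 2.5 N; the hand-in returned no verdict.

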